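# Square up the batch and hold the case lid open

### The arm

A 6-joint arm with a two-finger parallel gripper is mounted at the origin on a cart in front of the work surface, level with it; the furniture and walls round the work are solid. World frame = base frame: x ahead of the robot, y to its left, z up, the work surface at z = 0. Lengths are in m, angles in degrees, forces in N, time in s.
With the tool pointing down it reaches from about 0.4 to 0.825 m from the base axis. Payload 7 kg.
Tool frame: the origin (TCP) lies midway between the tips of the shut fingers; the grasp point (between the pads) lies 19 mm behind it; z points along the fingers, y is the direction in which the jaws open and shut (so a half turn about z gives the same grasp; the last joint's range is limited). The gripper opens to 88 mm and grips with 3 to 60 N. Pads are 19 mm wide; open, the fingers measure 130 mm over their backs; the gripper's body (78 mm by 193 mm) begins 47 mm behind the grasp point.
Start: joints at [-51.159, 20.546, 0.682, 0, -70.136, -16.507], TCP at [0.256, -0.624, 0.227] pointing down, gripper open.
Joint ranges: [-176.03, 176.03], [-82.01, 121.73], [-58.28, 71.71], [-173.87, 95.51], [-174.79, -0.11], [-173.66, 173.66]. Speed limits (degrees/s): [136.94, 136.94, 172.46, 180, 180, 180].

### API

Orientations are given as a 3x3 rotation matrix whose columns are the frame's x, y, z axes.
In Python, from rig import robot gives the robot as it stands. Calls block until the motion is done:
- robot.goto(position, orientation): joint-space move of the TCP to a pose.
- robot.servo_line(position, ori=None, speed=0.15): straight line of the TCP; ori=None keeps the orientation; speed is the mean speed in m/s.
- robot.movej(angles): joint-space move.
- robot.move_gripper(opening): opening from 0.0 (shut) to 1.0 (fully open); the grip force is fixed at half the most; returns when the fingers have stopped.
- robot.dwell(seconds).
- robot.ik(position, orientation): joint angles nearest the present ones, or None.
- robot.grab_frame(name): name is "scene" or "top"; returns (picture, depth): 400x640x3 uint8, red, green, blue; 400x640 float32, m along the optical axis (not along the pixel's ray), 0 where there is no reading.
- robot.camera_info(name): a dict with "vfov" (degrees; the focal length in pixels is half the picture's height over the tangent of half this angle, whatever the lens; pixels are square), "cx", "cy" (the principal point, pixels), "view" (4x4, takes a point from world to camera coordinates). Camera axes: x right, y down, z forward; pixel columns grow to the right and rows downward; lengths in m; the calibration is good to about 2 mm. A picture is of the moment at which its call begins. camera_info takes no time and is no camera call.
A pose or a line that the arm cannot do raises robot.Unreachable and nothing moves.
- robot.job_done(): hands the job in, once; it reports no verdict.
Readings, each from a call of its own:
- robot.read_t(): time.
- robot.read_qpos(): joint angles.
- robot.read_qvel(): joint speeds.
- robot.read_effort(): joint torques, N m.
- robot.read_position(): TCP position.
- robot.read_tcp_rot(): TCP orientation.
- robot.read_force(): force on the tool from outside, world axes, zero at the start.
- robot.read_ft_torque(): the same for the moment, N m.
- robot.read_grip_width(): opening from 0.0 (shut) to 1.0 (fully open).
Only numpy, scipy, OpenCV 4.12 (cv2) and the standard library are available. Lean on these libraries where they do the work, as an engineer would, in place of code of your own. Each camera call takes 0.05 s, during which the arm holds its last target.

### The job

Two loose brush backs lie on the right of the bench: stack both squarely on the one that lies on the plywood board, sides and ends lined up, leaving that one where it is. Only then raise the lid of the wooden case, which has a pull at its front edge, to 45 degrees and finish while holding it there with the gripper's fingers, so that I can put the batch in: it falls shut if you let go. Leave the other loose things where they are.

Things in the scene. Friction and masses are not known exactly. Their poses are not given: they have to be found in the camera images.
- blank_base: brush back on the plywood board: flat pale hardwood slab with rounded ends, 52 (x) x 150 (y) x 18 (z) mm, 80 g, loose; the first of the pile, it stays where it is. Origin: centre of its underside; y along its length, z up. It lies on the board, to the robot's left
- blank_a: one of the two loose brush backs to stack, same shape and size as blank_base (52 x 150 x 18 mm), flat on the bench to the robot's right, the one nearer the robot. Origin: centre of its underside; y along its length, z up. Either of the two may go first
- blank_b: the other loose brush back to stack, same shape and size (52 x 150 x 18 mm), flat on the bench to the robot's right, farther away. Origin: centre of its underside; y along its length, z up
- board: plain plywood board under blank_base, 100 (x) x 190 (y) x 12 (z) mm, fixed to the bench. Origin: centre of its underside; y along its length
- case: wooden packing case, fixed to the bench in the middle, 156 deep (x) x 200 wide (y) x 85 mm high under the lid; walls 9 mm. Origin: centre of its underside; x points from its front (towards the robot) to its back, y along its width
- case_lid (a joint): angle of the case's lid about the hinge on the back edge: 0 shut, grows as the front edge rises (0.785 = 45 degrees), stop at 1.35. No spring; the lid's own weight shuts it from any angle. The lid is one rigid part of 0.3 to 0.45 kg (about 2 N lift at the pull): wooden panel 160 (x) x 206 (y) x 12 mm, and in the middle of its front edge the pull, a dark wooden bar 18 mm wide (y), 24 mm high (z) and 100 mm long (x), screwed on top, which overhangs the front edge by 55 mm
- lid_pull (a point): the place to grip the pull: on its centre line, 33 mm in front of the panel's edge and 22 mm from the pull's front end; 193 mm in front of the hinge line and 24 mm above it when shut (110 mm above the bench). Free on both sides (grip across the 18 mm width, from above or tilted)
- lid_hinge (a point): middle of the lid's hinge line, at the top of the case's back edge, 86 mm above the bench; the line runs along the case's y
- wedge: bystander: wedge-shaped hardwood blank 57 x 110 x 16 mm at the back of the bench, to be left alone. Origin: centre of its underside
- cork: bystander: cork sanding block 65 x 110 x 29 mm in front of the case, to be left alone. Origin: centre of its underside
- tape: bystander: tape measure 64 x 103 x 36 mm behind the board, to be left alone. Origin: centre of its underside

How it is judged:
By the outcome, as a careful person would: the job done as asked, in the order asked, and still so for the second after the job is handed in, while the arm keeps its last pose, push and grip.
It also fails if it takes over 72 s, if anything falls off the work surface, if the arm or the gripper's body presses on something with over 40 N, if the wrist force passes 120 N, or if a joint passes its speed limit or range.

## Working session

There is one attempt and no reset: what is moved stays moved. The work goes in short steps, each a Python script; the robot and the scene stay as the last script left them, time stands still between calls to the robot, and variables do not carry over. Pictures are saved under pics/ and viewed, and the job is handed in when it is done.

```bash
ls; mkdir -p pics; python3 - <<'E'
from rig import robot
import cv2,numpy as np
print(robot.read_t())
for n in("scene","top"):
    p,d=robot.grab_frame(n); cv2.imwrite(f"pics/{n}0.png",p[:,:,::-1]); np.savez(f"{n}0.npz",p=p,d=d)
    i=robot.camera_info(n); print(n,i["vfov"],i["cx"],i["cy"]); print(np.round(i["view"],4), (d==0).mean())
print(robot.read_tcp_rot())
E
```

```text
pics
0.0
scene 53.68446475657308 319.49960364536884 205.4176173557127
[[-0.8897 -0.4566  0.0037  0.4841]
 [-0.3059  0.5899 -0.7473  0.2186]
 [ 0.339  -0.666  -0.6645  0.9591]
 [ 0.      0.      0.      1.    ]] 0.0266015625
top 57.43673000090311 318.4090437122553 189.51069732252503
[[-0.0195 -0.9996 -0.022   0.0239]
 [-0.9922  0.0221 -0.123   0.5491]
 [ 0.1235  0.0195 -0.9922  0.9463]
 [ 0.      0.      0.      1.    ]] 0.00401953125
[[-9.25032308e-01 -3.79887815e-01 -6.90122825e-04]
 [-3.79888420e-01  9.25031348e-01  1.33895379e-03]
 [ 1.29733019e-04  1.50074518e-03 -9.99998865e-01]]
```

View pics/top0.png

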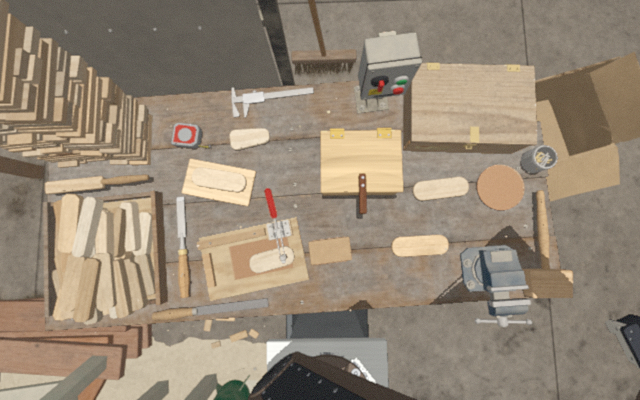

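View pics/scene0.png

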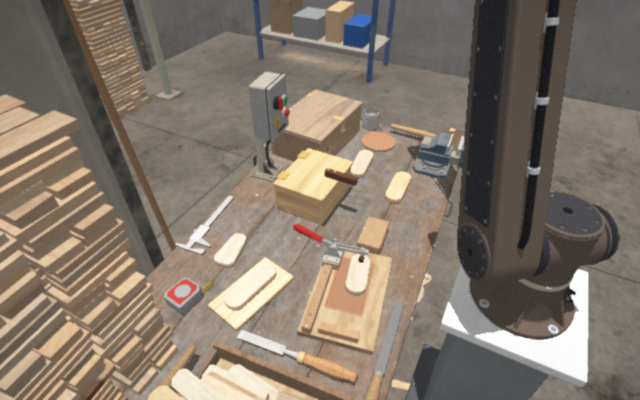

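```bash
cat > h.py <<'E'
import numpy as np,cv2
from rig import robot
def cam(n):
    i=robot.camera_info(n); f=200/np.tan(np.radians(i["vfov"]/2)); return f,i["cx"],i["cy"],np.array(i["view"])
def ray(n,uv,z):
    f,cx,cy,V=cam(n); uv=np.atleast_2d(uv).astype(float)
    d=np.c_[(uv[:,0]-cx)/f,(uv[:,1]-cy)/f,np.ones(len(uv))]@V[:3,:3]
    o=-V[:3,:3].T@V[:3,3]; return o+d*((z-o[2])/d[:,2])[:,None]
def proj(n,P):
    f,cx,cy,V=cam(n); c=np.atleast_2d(P)@V[:3,:3].T+V[:3,3]; return np.c_[c[:,0]/c[:,2]*f+cx,c[:,1]/c[:,2]*f+cy]
def cloud(n,d):
    f,cx,cy,V=cam(n); v,u=np.mgrid[:400,:640]
    c=np.stack([(u-cx)/f*d,(v-cy)/f*d,d],-1); return (c-V[:3,3])@V[:3,:3]
E
python3 - <<'E'
from h import *
for n in("top","scene"):
    z=np.load(n+"0.npz");p,d=z["p"],z["d"]; W=cloud(n,d)
    pts={"top":dict(a=(420,245),b=(441,188),base=(220,180),lid=(345,165),bench=(300,180),board=(190,180),pull=(362,190),cork=(330,250)),
     "scene":dict(a=(398,187),b=(361,163),base=(250,286),lid=(310,170),bench=(300,270),board=(270,297))}[n]
    for k,(u,v) in pts.items():
        w=W[v-2:v+3,u-2:u+3].reshape(-1,3); print(n,k,np.round(np.median(w,0),4),np.round(w[:,2].std(),4),p[v,u],cv2.cvtColor(p,cv2.COLOR_RGB2HSV)[v,u])
p=np.load("top0.npz")["p"][:,:,::-1]
cv2.imwrite("pics/c1.png",np.vstack([cv2.resize(p[150:210,170:270],None,fx=6,fy=5.0,interpolation=cv2.INTER_CUBIC),cv2.resize(p[170:260,380:480],(600,280),interpolation=cv2.INTER_CUBIC)]))
cv2.imwrite("pics/c2.png",cv2.resize(p[120:220,310:410],(600,600),interpolation=cv2.INTER_CUBIC))
E
```

```text
top a [ 0.3965 -0.2552  0.017 ] 0.0019 [238 209 168] [ 18  75 238]
top b [ 0.5481 -0.3202  0.0163] 0.0019 [234 215 185] [ 18  53 234]
top base [0.5823 0.2801 0.0298] 0.0022 [243 224 193] [ 19  52 243]
top lid [ 0.6024 -0.0572  0.0964] 0.0016 [235 207 160] [ 19  81 235]
top bench [ 0.5818  0.0641 -0.001 ] 0.0019 [152 141 124] [ 18  47 152]
top board [0.5865 0.3693 0.0114] 0.0059 [237 213 173] [ 19  69 237]
top pull [ 0.535  -0.0955  0.1209] 0.0015 [140  91  68] [ 10 131 140]
top cork [ 0.3882 -0.0149  0.0268] 0.0017 [197 168 130] [ 17  87 197]
scene a [ 0.3912 -0.241   0.019 ] 0.0015 [253 237 193] [ 22  60 253]
scene b [ 0.5446 -0.3084  0.0178] 0.0016 [249 236 206] [ 21  44 249]
scene base [0.579  0.2938 0.0306] 0.0012 [254 248 226] [ 24  28 254]
scene lid [ 0.627  -0.0988  0.0982] 0.1373 [247 223 165] [ 21  85 247]
scene bench [0.5101 0.176  0.0009] 0.0012 [144 130 117] [ 14  48 144]
scene board [0.5297 0.2857 0.0102] 0.0052 [241 218 169] [ 20  76 241]
```

View pics/c1.png

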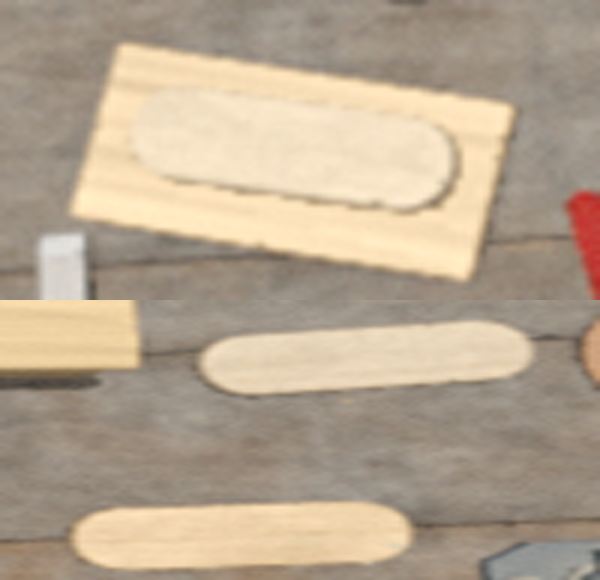

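View pics/c2.png

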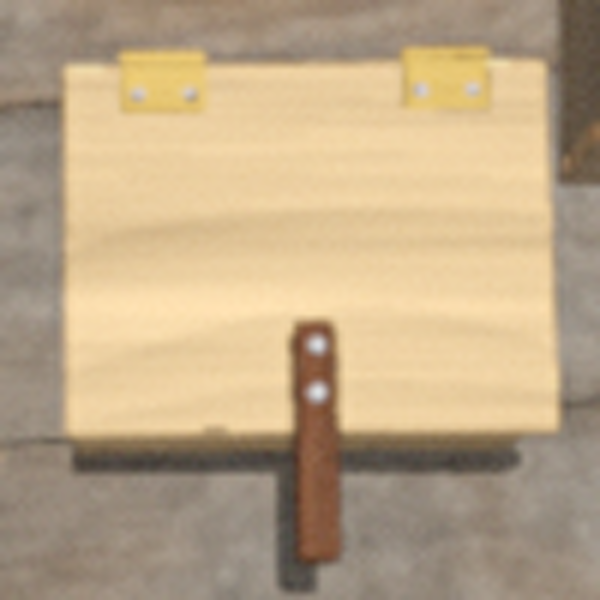

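```bash
cat >> h.py <<'E'
def seg(n,p,box,kind,z):
    """sub-pixel contour in box -> world pts on plane z. kind: 'v' bright, 's' low saturation, fn"""
    u0,v0,u1,v1=box; K=6
    c=cv2.resize(cv2.GaussianBlur(p[v0:v1,u0:u1],(3,3),0),None,fx=K,fy=K,interpolation=cv2.INTER_CUBIC)
    h=cv2.cvtColor(c,cv2.COLOR_RGB2HSV); 
    m=kind(h).astype(np.uint8)*255
    m=cv2.morphologyEx(cv2.morphologyEx(m,cv2.MORPH_OPEN,np.ones((9,9))),cv2.MORPH_CLOSE,np.ones((15,15)))
    cs,_=cv2.findContours(m,cv2.RETR_EXTERNAL,cv2.CHAIN_APPROX_NONE)
    k=max(cs,key=cv2.contourArea)[:,0,:]
    uv=(k+0.5)/K-0.5+[u0,v0]
    return ray(n,uv,z),uv,m
def rect(P):
    (c,(w,h),a)=cv2.minAreaRect((P[:,:2]*1000).astype(np.float32))
    m=cv2.moments((P[:,:2]*1000).astype(np.float32).reshape(-1,1,2)); 
    cen=np.array([m["m10"],m["m01"]])/m["m00"]
    th=0.5*np.degrees(np.arctan2(2*m["mu11"],m["mu20"]-m["mu02"]))
    return dict(c=np.round(c,1),size=np.round([w,h],1),ang=round(a,1),cen=np.round(cen,1),axis=round(th%180,2))
E
python3 - <<'E'
from h import *
B={"top":dict(a=(380,225,460,265),b=(405,170,478,208),base=(180,155,262,210)),
   "scene":dict(a=(378,165,420,210),b=(345,145,380,182),base=(215,255,290,315))}
for n in B:
    p=np.load(n+"0.npz")["p"]; 
    for k,b in B[n].items():
        z=.03 if k=="base" else .018
        f=(lambda h:(h[:,:,2]>195)) if k!="base" else ((lambda h:(h[:,:,2]>185)&(h[:,:,1]<63)) if n=="top" else (lambda h:(h[:,:,2]>200)&(h[:,:,1]<55)))
        P,uv,m=seg(n,p,b,f,z); print(n,k,rect(P)); cv2.imwrite(f"pics/m_{n}_{k}.png",m)
    P,uv,m=seg(n,p,(178,155,262,210) if n=="top" else (205,255,297,330),lambda h:h[:,:,2]>190,.012);print("board",rect(P))
p=np.load("top0.npz")["p"];d=np.load("top0.npz")["d"]
P,uv,m=seg("top",p,(315,125,410,215),lambda h:(h[:,:,0]<15)&(h[:,:,1]>95)&(h[:,:,2]<200),.122);print("pull",rect(P))
cv2.imwrite("pics/m_pull.png",m)
P,uv,m=seg("top",p,(315,125,410,198),lambda h:(h[:,:,2]>190),.098);print("lid",rect(P))
W=cloud("top",d)
# tall stuff: obstacle map
for (x,y) in [(x,y) for x in np.arange(.3,.85,.05) for y in (0,)]: pass
for x in np.arange(.80,.22,-.04):
    row=[]
    for y in np.arange(.5,-.56,-.05):
        s=W[(abs(W[...,0]-x)<.02)&(abs(W[...,1]-y)<.025)&(d>0)]
        row.append("%4d"%(s[:,2].max()*1000) if len(s) else "   .")
    print("%.2f"%x,*row)
E
```

```text
top a {'c': array([ 395.9, -254.4]), 'size': array([ 52.6, 148.4]), 'ang': 2.2, 'cen': array([ 396.1, -254.3]), 'axis': np.float64(92.26)}
top b {'c': array([ 548.6, -319. ]), 'size': array([ 51.5, 148.6]), 'ang': 6.0, 'cen': array([ 548.6, -318.9]), 'axis': np.float64(95.82)}
top base {'c': array([585.7, 285.6]), 'size': array([151. ,  53.5]), 'ang': 79.9, 'cen': array([585.6, 285.6]), 'axis': np.float64(79.38)}
board {'c': array([580.7, 290.5]), 'size': array([191.9, 102.1]), 'ang': 78.0, 'cen': array([580.6, 290.4]), 'axis': np.float64(78.06)}
scene a {'c': array([ 396. , -254.3]), 'size': array([ 55.7, 155.3]), 'ang': 2.2, 'cen': array([ 395.6, -254.8]), 'axis': np.float64(92.57)}
scene b {'c': array([ 564.1, -317.4]), 'size': array([ 85.7, 154.3]), 'ang': 5.3, 'cen': array([ 553.6, -315. ]), 'axis': np.float64(90.28)}
scene base {'c': array([570.5, 299.9]), 'size': array([182.7,  95.6]), 'ang': 78.4, 'cen': array([573.2, 291.3]), 'axis': np.float64(74.22)}
board {'c': array([580.1, 290.6]), 'size': array([195.9, 104.7]), 'ang': 78.1, 'cen': array([580. , 289.7]), 'axis': np.floa
[... 1305 characters left out ...]
   10   36
0.44   91   52   17   19   42   42   43   80   82   22    4   29    4    3    4   23   18    3    4    4    3   39
0.40  117   53   25   44   45   41   39   38   79   31   32   31    4    6   21   21   22   18   88   91   15   39
0.36  116   53   28   25   40   23   39   41   84   30   32   31    3    4   21   22   19   23   97   98   91   35
0.32  118   67   31   31   41   21   37   35   21   21    4    4    5    3    3    5    4   16  109  109  108   51
0.28  114   68   51   27   39   21   19   22   20    4    4  678  681    3    5   33  662   17  110  112  112  335
0.24   89   68   30   26   18   14   11    9    4    3  590  605    4    2    2    3    3    2  110  110  336  335
```

```bash
python3 - <<'E'
from h import *
z=np.load("top0.npz");p,d=z["p"],z["d"];W=cloud("top",d)
for u in range(405,541,15):
    col=W[130:175,u]; 
    print(u,[(v+130,int(1000*c[0]),int(1000*c[1]),int(1000*c[2])) for v,c in enumerate(col) if 8<=v<=22 and v%2==0])
z=np.load("scene0.npz");p,d=z["p"],z["d"];W=cloud("scene",d)
m=(W[...,2]>.1)&(W[...,2]<.14)&(W[...,0]>.55)&(W[...,0]<.8)&(W[...,1]<-.2)&(W[...,1]>-.5)
for y in np.arange(-.22,-.5,-.04):
    s=W[m&(abs(W[...,1]-y)<.02)]; print(y,len(s), np.percentile(s[:,0],[0,2,10]) if len(s) else "")
cv2.imwrite("pics/c3.png",cv2.resize(p[80:210,260:460,::-1],(800,520),interpolation=cv2.INTER_CUBIC))
# FK orientation of body: check pic
E
```

```text
405 [(138, 686, -226, 30), (140, 680, -225, 31), (142, 673, -225, 34), (144, 669, -225, 29), (146, 662, -224, 36), (148, 657, -224, 33), (150, 657, -229, 11), (152, 654, -232, -3)]
420 [(138, 660, -242, 122), (140, 656, -242, 121), (142, 656, -247, 101), (144, 655, -252, 81), (146, 654, -256, 65), (148, 654, -262, 41), (150, 654, -268, 17), (152, 653, -273, 0)]
435 [(138, 660, -279, 122), (140, 654, -278, 123), (142, 651, -281, 114), (144, 653, -289, 87), (146, 653, -295, 67), (148, 653, -301, 44), (150, 652, -308, 22), (152, 652, -314, 0)]
450 [(138, 658, -315, 123), (140, 653, -314, 125), (142, 649, -316, 120), (144, 652, -327, 88), (146, 651, -333, 68), (148, 651, -340, 48), (150, 650, -347, 26), (152, 650, -355, 3)]
465 [(138, 658, -353, 120), (140, 653, -352, 122), (142, 647, -351, 123), (144, 650, -363, 93), (146, 648, -367, 80), (148, 649, -378, 51), (150, 648, -386, 31), (152, 648, -395, 6)]
480 [(138, 657, -389, 121), (140, 651, -387, 125), (142, 647, -389, 119), (144, 647, -397, 102), (146, 647, -405, 80), (148, 647, -415, 56), (150, 646, -424, 36), (152, 646, -434, 12)]
49
[... 431 characters left out ...]
497, 122), (144, 639, -498, 121), (146, 642, -515, 88), (148, 657, -565, -2), (150, 652, -565, -3), (152, 644, -558, 8)]
540 [(138, 684, -608, 0), (140, 678, -606, 1), (142, 673, -607, 0), (144, 667, -606, 0), (146, 646, -567, 65), (148, 648, -584, 35), (150, 645, -591, 22), (152, 634, -575, 49)]
-0.22 322 [0.65241651 0.65440597 0.66144059]
-0.26 313 [0.65052181 0.6520633  0.65633875]
-0.30000000000000004 303 [0.64751381 0.65016463 0.6536514 ]
-0.34 287 [0.64537101 0.64730403 0.65131764]
-0.38 277 [0.64531489 0.64602821 0.64922598]
-0.42000000000000004 263 [0.64137715 0.64373971 0.64715011]
-0.4600000000000001 256 [0.63971672 0.64169893 0.64609819]
-0.5 124 [0.63901346 0.64008131 0.64421653]
```

View pics/c3.png

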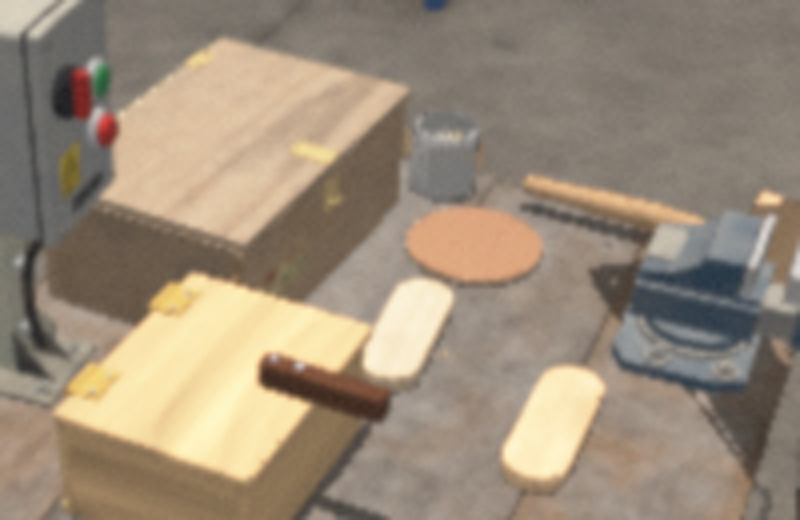

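View pics/m_top_base.png

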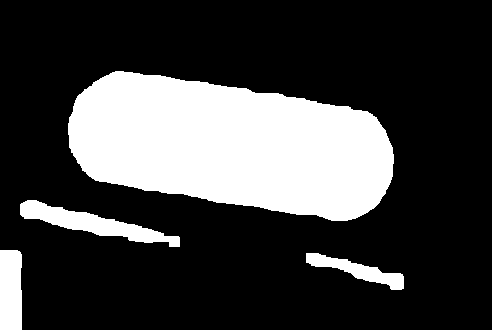

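```bash
cat >> h.py <<'E'
def slab(P,L=.150,Wd=.052):
    r=rect(P); th=np.radians(r["axis"]); c=np.array(r["c"])/1000
    for _ in range(4):
        a=np.array([np.cos(th),np.sin(th)]); b=np.array([-a[1],a[0]]); q=P[:,:2]-c; s=q@a; t=q@b
        k1=(abs(s)<.042)&(t>0); k2=(abs(s)<.042)&(t<0)
        f1=np.polyfit(s[k1],t[k1],1); f2=np.polyfit(s[k2],t[k2],1)
        ends=(np.percentile(s[abs(t)<.012],99)+np.percentile(s[abs(t)<.012],1))/2
        c=c+b*(f1[1]+f2[1])/2+a*ends; th+=np.arctan((f1[0]+f2[0])/2)
    return np.round(c,4),round(np.degrees(th)%180,2),np.round(np.degrees(np.arctan([f1[0],f2[0]])),2),round(f1[1]-f2[1],4)
def ori(jaw,tilt=0):
    """tool down, jaw (y) at angle deg"""
    j=np.radians(jaw); y=np.array([np.cos(j),np.sin(j),0]); z=np.array([0,0,-1.]); return np.c_[np.cross(y,z),y,z]
E
python3 - <<'E'
from h import *
p=np.load("top0.npz")["p"]
for k,b,z in (("a",(380,225,460,265),.018),("b",(405,170,478,208),.018)):
    print(k,slab(seg("top",p,b,lambda h:(h[:,:,2]>195),z)[0]))
for T in (58,60,62,64): print("base",T,slab(seg("top",p,(180,155,262,210),lambda h:(h[:,:,2]>185)&(h[:,:,1]<T),.03)[0]))
print("board",slab(seg("top",p,(178,155,262,210),lambda h:h[:,:,2]>190,.012)[0]))
for nm,pos,j in (("a",(.396,-.2543,.006),2.3),("mid",(.45,0,.2),0),("base",(.5857,.2856,.036),-10.4),("b",(.51,-.32,.006),2)):
    for s in (0,180):
        q=robot.ik(np.array(pos),ori(j+s)); print(nm,s,None if q is None else np.round(q,1))
E
```

```text
a (array([ 0.3962, -0.2544]), np.float64(92.64), array([ 0.14, -0.14]), np.float64(0.051))
b (array([ 0.5486, -0.319 ]), np.float64(95.69), array([ 0.26, -0.26]), np.float64(0.0501))
base 58 (array([0.5854, 0.2854]), np.float64(79.26), array([ 0.03, -0.03]), np.float64(0.0486))
base 60 (array([0.5855, 0.2854]), np.float64(79.4), array([ 0.07, -0.07]), np.float64(0.0499))
base 62 (array([0.5856, 0.2855]), np.float64(79.42), array([ 0.15, -0.15]), np.float64(0.0513))
base 64 (array([0.5858, 0.2858]), np.float64(79.53), array([ 0.14, -0.14]), np.float64(0.0528))
board (array([0.5807, 0.2903]), np.float64(77.87), array([ 0.15, -0.15]), np.float64(0.1005))
a 0 [  -8.7   17.2  -39.9   -0.   -32.9 -169. ]
a 180 [ -8.7  17.2 -39.9   0.  -32.9  11. ]
mid 0 [ 25.2   0.  -28.6   0.  -61.3 154.8]
mid 180 [ 25.2   0.  -28.6   0.  -61.3 -25.2]
base 0 [ 43.1  28.1 -14.8   0.  -47.1 126.5]
base 180 [ 43.1  28.1 -14.8   0.  -47.1 -53.5]
b 0 [ -13.5   26.6  -22.9    0.   -40.5 -164.5]
b 180 [-13.5  26.6 -22.9   0.  -40.5  15.5]
```

```bash
cat > a.py <<'E'
from h import *
a=np.array([.3962,-.2544]);Oa=ori(182.6)
robot.goto(np.r_[a,.16],Oa); robot.servo_line(np.r_[a,.006],speed=.2)
print("t",robot.read_t(),robot.read_position(),robot.read_force())
robot.move_gripper(0.0); print("w",robot.read_grip_width()*88)
robot.servo_line(np.r_[a,.18],speed=.25); print(robot.read_grip_width()*88,robot.read_force())
p,d=robot.grab_frame("top"); cv2.imwrite("pics/top1.png",p[:,:,::-1])
p,d=robot.grab_frame("scene"); cv2.imwrite("pics/scene1.png",p[:,:,::-1])
print(robot.read_t())
E
python3 a.py
```

```text
t 2.5 [ 0.39673371 -0.25483617  0.00652436] [-0.01872777  0.25014451 -0.48172148]
w 51.27099061425063
50.95403288605833 [ 0.21996545 -0.88800387 -1.28074098]
4.1333
```

View pics/scene1.png

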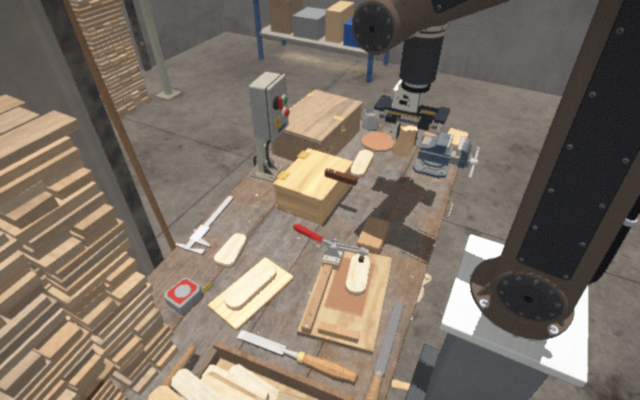

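The scene picture shows blank_a held level under the gripper near (405,140) px, with nothing else disturbed. Next I place it.

```bash
cat > pa.py <<'E'
from h import *
b=np.array([.5856,.2855]);O=ori(169.4)
robot.goto(np.array([.45,0,.2]),ori(176)); robot.goto(np.r_[b,.14],O)
robot.servo_line(np.r_[b,.045],speed=.15); robot.servo_line(np.r_[b,.0365],speed=.03)
print(robot.read_position(),robot.read_force())
robot.dwell(.2); print(robot.read_position(),robot.read_force())
robot.move_gripper(1.0); robot.servo_line(np.r_[b,.16],speed=.2)
robot.goto(np.array([.42,-.05,.22]),ori(180))
p,d=robot.grab_frame("top"); cv2.imwrite("pics/top2.png",p[:,:,::-1]); np.savez("top2.npz",p=p,d=d)
p,d=robot.grab_frame("scene"); cv2.imwrite("pics/scene2.png",p[:,:,::-1]); np.savez("scene2.npz",p=p,d=d)
print(robot.read_t())
E
python3 pa.py; python3 - <<'E'
import cv2,numpy as np
p=cv2.imread("pics/top2.png"); q=cv2.imread("pics/scene2.png")
cv2.imwrite("pics/c4.png",np.vstack([cv2.resize(p[150:210,175:265],(540,300),interpolation=2),cv2.resize(q[250:330,200:344],(540,300),interpolation=2)]))
E
```

```text
[0.58556955 0.28551153 0.03651443] [-0.05272591 -0.37752122 -0.01419276]
[0.58559523 0.28549714 0.03654337] [-0.12195705  0.25893953 -0.3303107 ]
10.8833
```

View pics/top2.png

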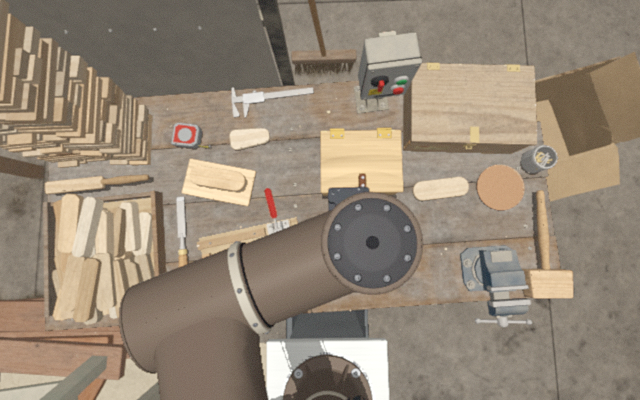

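View pics/c4.png

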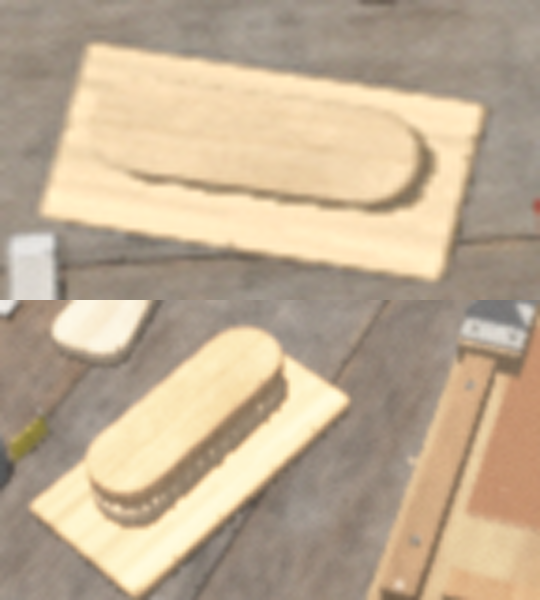

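```bash
cat >> h.py <<'E'
def hm(n,f,lo,hi,zt):
    d=np.load(f)["d"]; W=cloud(n,d); X=W[...,0];Y=W[...,1]
    m=((abs(X-.585)<.07)&(abs(Y-.287)<.11)&(W[...,2]>lo)&(W[...,2]<hi)).astype(np.uint8)
    m=cv2.morphologyEx(m,cv2.MORPH_OPEN,np.ones((3,3)))
    k=max(cv2.findContours(m,0,cv2.CHAIN_APPROX_NONE)[0],key=cv2.contourArea)
    mm=np.zeros_like(m); cv2.drawContours(mm,[k],-1,1,-1)
    v,u=np.nonzero(mm); P=ray(n,np.c_[u,v],zt)[:,:2]; c=P.mean(0); w,V=np.linalg.eigh(np.cov((P-c).T))
    return np.round(c,4),round(np.degrees(np.arctan2(V[1,1],V[0,1]))%180,2),np.round(np.sqrt(w)*1000,2),len(P)
E
python3 - <<'E'
from h import *
for n in("top","scene"):
    print(n,"base",hm(n,n+"0.npz",.021,.045,.030)); print(n,"top ",hm(n,n+"2.npz",.0395,.07,.048))
E
```

```text
top base (array([0.5845, 0.2839]), np.float64(78.96), array([14.58, 40.78]), 968)
top top  (array([0.5854, 0.2824]), np.float64(79.22), array([14.51, 40.91]), 1002)
scene base (array([0.5822, 0.2914]), np.float64(80.05), array([15.6 , 41.16]), 1133)
scene top  (array([0.5833, 0.2898]), np.float64(79.94), array([15.48, 41.15]), 1137)
```

Blank_a sits on the base within about 2 mm in both views. Blank_b is too close to the big box for the gripper's body, so I'll push it about 40 mm towards the robot first.

```bash
cat > pb.py <<'E'
from h import *
def tilt(jaw,t):
    y=np.r_[np.cos(np.radians(jaw)),np.sin(np.radians(jaw)),0]; h=np.array([abs(y[1]),-y[0]*np.sign(y[1]),0])
    z=np.cos(np.radians(t))*np.array([0,0,-1.])+np.sin(np.radians(t))*h; return np.c_[np.cross(y,z),y,z]
for j in (92,272):
    O=tilt(j,15); print(j,O.round(2).tolist(),[None if q is None else np.round(q,1) for q in (robot.ik(np.array(x),O) for x in ((.606,-.319,.2),(.606,-.319,.008),(.54,-.319,.008)))])
E
python3 pb.py
```

```text
92 [[-0.97, -0.03, 0.26], [-0.03, 1.0, 0.01], [-0.26, 0.0, -0.97]] [array([-13.9,  15.3,  -9.9,  -5.3, -50.4, -71.3]), array([-14. ,  27.4, -19.8,  -8.6, -28.6, -67. ]), array([-15.9,  23.6, -26.2, -10.4, -26.2, -63.3])]
272 [[0.97, 0.03, 0.26], [0.03, -1.0, 0.01], [0.26, 0.0, -0.97]] [array([-13.9,  15.3,  -9.9,  -5.3, -50.4, 108.7]), array([-14. ,  27.4, -19.8,  -8.6, -28.6, 113. ]), array([-15.9,  23.6, -26.2, -10.4, -26.2, 116.7])]
```

```bash
sed -i '/^for j/,$d' pb.py; cat >> pb.py <<'E'
O=tilt(92,15); P=lambda x,z:np.array([x,-.319,z])
robot.goto(np.array([.5,-.3,.25]),O); robot.move_gripper(.6)
robot.servo_line(P(.606,.2),speed=.2); robot.servo_line(P(.606,.009),speed=.12); print(robot.read_force())
robot.servo_line(P(.552,.009),speed=.06); print(robot.read_force(),robot.read_position())
robot.servo_line(P(.57,.009),speed=.1); robot.servo_line(P(.57,.2),speed=.25)
robot.goto(np.array([.42,-.05,.22]),ori(180)); robot.move_gripper(1.0)
p,d=robot.grab_frame("top"); cv2.imwrite("pics/top3.png",p[:,:,::-1]); np.savez("top3.npz",p=p,d=d)
print(robot.read_t())
E
python3 pb.py; python3 - <<'E'
from h import *
p=np.load("top3.npz")["p"]
print(slab(seg("top",p,(415,170,478,220),lambda h:(h[:,:,2]>195),.018)[0]))
E
```

```text
[ 0.29382288 -0.1179616  -0.12480077]
[-0.0586034   0.65176439  0.2383153 ] [ 0.55225425 -0.31904332  0.00900657]
19.5
(array([ 0.5127, -0.3185]), np.float64(91.95), array([-0.04,  0.04]), np.float64(0.0505))
```

View pics/top3.png

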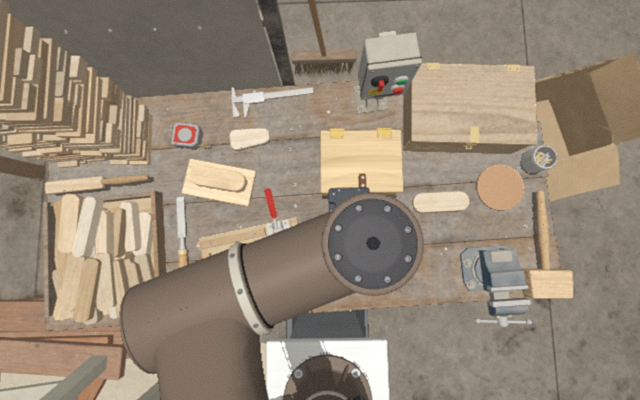

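Blank_b now lies clear of the box at about (441,201) px. Re-measuring without clipping its left end, then picking and placing.

```bash
cat > p2.py <<'E'
from h import *
p=np.load("top3.npz")["p"]
P,uv,m=seg("top",p,(406,175,478,220),lambda h:(h[:,:,2]>195),.018); c,th,_,w=slab(P); r=rect(P); print(c,th,w,r)
assert 146<max(r["size"])<153 and 49<min(r["size"])<54
Ob=ori(th+90); robot.goto(np.r_[c,.2],Ob); robot.servo_line(np.r_[c,.006],speed=.2)
print(robot.read_position(),robot.read_force())
robot.move_gripper(0.0); print("w",robot.read_grip_width()*88)
robot.servo_line(np.r_[c,.2],speed=.25); print("w",robot.read_grip_width()*88)
b=np.array([.5854,.2863]);O=ori(169.4)
robot.goto(np.array([.45,0,.22]),ori(176)); robot.goto(np.r_[b,.16],O)
robot.servo_line(np.r_[b,.063],speed=.15); robot.servo_line(np.r_[b,.0545],speed=.03)
robot.dwell(.2); print(robot.read_position(),robot.read_force())
robot.move_gripper(1.0); robot.servo_line(np.r_[b,.18],speed=.2)
robot.goto(np.array([.42,-.05,.22]),ori(180))
for n in("top","scene"):
    p,d=robot.grab_frame(n); cv2.imwrite(f"pics/{n}4.png",p[:,:,::-1]); np.savez(n+"4.npz",p=p,d=d)
    print(n,"base",hm(n,n+"0.npz",.021,.045,.030),"\n a  ",hm(n,n+"2.npz",.0395,.07,.048),"\n b  ",hm(n,n+"4.npz",.0575,.09,.066))
print(robot.read_t())
p=cv2.imread("pics/top4.png"); q=cv2.imread("pics/scene4.png")
cv2.imwrite("pics/c5.png",np.vstack([cv2.resize(p[150:210,175:265],(540,300),interpolation=2),cv2.resize(q[250:330,200:344],(540,300),interpolation=2)]))
E
python3 p2.py
```

```text
[ 0.5127 -0.3174] 91.94 0.0505 {'c': array([ 512.8, -317.4]), 'size': array([ 51.6, 148.5]), 'ang': 2.0, 'cen': array([ 512.6, -317.3]), 'axis': np.float64(91.75)}
[ 0.51370832 -0.3173695   0.00725214] [ 0.18455372 -1.05502505  1.08111385]
w 51.091623913716724
w 51.434525298843425
[0.58541256 0.28636269 0.05456402] [ 0.49333164  0.28162888 -1.11427887]
top base (array([0.5845, 0.2839]), np.float64(78.96), array([14.58, 40.78]), 968) 
 a   (array([0.5854, 0.2824]), np.float64(79.22), array([14.51, 40.91]), 1002) 
 b   (array([0.5852, 0.2838]), np.float64(79.55), array([14.46, 40.69]), 1032)
scene base (array([0.5822, 0.2914]), np.float64(80.05), array([15.6 , 41.16]), 1133) 
 a   (array([0.5833, 0.2898]), np.float64(79.94), array([15.48, 41.15]), 1137) 
 b   (array([0.5829, 0.2906]), np.float64(80.01), array([15.53, 41.06]), 1156)
30.3
```

View pics/c5.png

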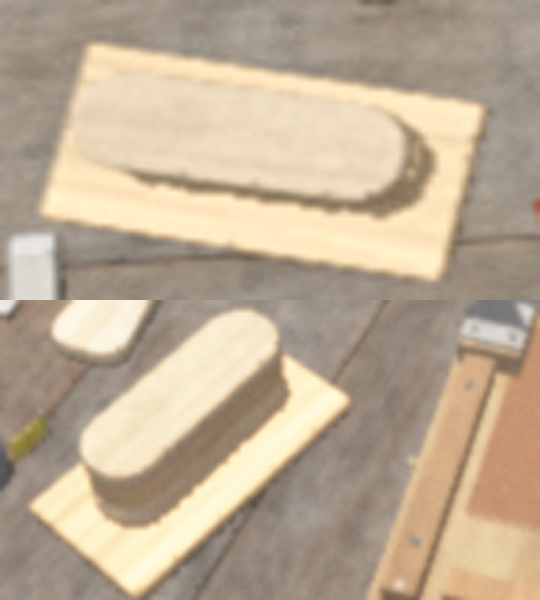

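Both views put the pile within about 2 mm and 0.6° of the base. Now measuring the pull and lid.

```bash
cat > l.py <<'E'
from h import *
p=np.load("top0.npz")["p"]
P,uv,m=seg("top",p,(340,160,385,218),lambda h:(h[:,:,0]<14)&(h[:,:,1]>110)&(h[:,:,2]<190),.122); print("pull",rect(P))
for x in np.arange(.475,.57,.01):
    s=P[abs(P[:,0]-x)<.002,1]; print(round(x,3),np.round([s.min(),s.max(),(s.min()+s.max())/2],4))
print("x ends",P[:,0].min(),P[:,0].max())
g=cv2.GaussianBlur(cv2.cvtColor(p,cv2.COLOR_RGB2GRAY),(3,3),0).astype(int)
for u in (330,340,350,375,385,395): print(u,[(v,g[v,u]) for v in range(187,198)], [(v,g[v,u]) for v in range(126,135)])
for uv in ((345,191.7),(385,191.5),(360,130.3)): print(uv,ray("top",uv,.098))
W=cloud("scene",np.load("scene0.npz")["d"]); k=(W[...,2]>.108)&(W[...,2]<.135)&(abs(W[...,0]-.52)<.07)&(abs(W[...,1]+.09)<.03); q=W[k]; print(len(q),q.mean(0),q.min(0),q.max(0))
def pose(th,phi,H,yaw,y0,corr=0):
    """lid angle th, tool tilt phi rel lid normal"""
    t=np.radians(th); g=np.array([-.193*np.cos(t)+.024*np.sin(t),0,.193*np.sin(t)+.024*np.cos(t)])
    a=np.radians(phi-th); z=np.array([np.sin(a),0,-np.cos(a)]); y=np.array([0,1.,0])
    Rz=cv2.Rodrigues(np.array([0,0,np.radians(yaw)]))[0]
    O=np.c_[np.cross(y,z),y,z]; tcp=g+.019*z
    return Rz@tcp+np.array([H,y0,.086]),Rz@O
if __name__=="__main__":
  for phi in (30,35,40):
    for th in (0,15,30,45,47):
        pp,O=pose(th,phi,.691,-.5,-.096); q=robot.ik(pp,O); print(phi,th,pp.round(3),None if q is None else np.round(q,1))
E
python3 l.py
```

```text
pull {'c': array([510.8, -95.2]), 'size': array([17.8, 63.4]), 'ang': 88.0, 'cen': array([510.7, -95.2]), 'axis': np.float64(178.21)}Traceback (most recent call last):
  File "l.py", line 5, in <module>
    s=P[abs(P[:,0]-x)<.002,1]; print(round(x,3),np.round([s.min(),s.max(),(s.min()+s.max())/2],4))
                                                          ~~~~~^^
    return umr_minimum(a, axis, None, out, keepdims, initial, where)
ValueError: zero-size array to reduction operation minimum which has no identity
```

```bash
sed -i 's/h\[:,:,0\]<14)&(h\[:,:,1\]>110)&(h\[:,:,2\]<190)/h[:,:,0]<15)\&(h[:,:,1]>95)\&(h[:,:,2]<200)/; s/print(round(x,3),np/len(s) and print(round(x,3),np/' l.py; python3 l.py
```

```text
pull {'c': array([527.1, -95.8]), 'size': array([20.2, 97.6]), 'ang': 88.1, 'cen': array([519.9, -95.1]), 'axis': np.float64(179.92)}
0.485 [-0.1032 -0.0862 -0.0947]
0.495 [-0.1032 -0.0862 -0.0947]
0.505 [-0.1036 -0.0861 -0.0948]
0.515 [-0.1043 -0.0868 -0.0956]
0.525 [-0.1059 -0.0855 -0.0957]
0.535 [-0.1037 -0.0883 -0.096 ]
0.545 [-0.0927 -0.0886 -0.0906]
0.555 [-0.1037 -0.0885 -0.0961]
0.565 [-0.0938 -0.0885 -0.0911]
x ends 0.4783348214139968 0.5758962229810008
330 [(187, np.int64(215)), (188, np.int64(213)), (189, np.int64(210)), (190, np.int64(208)), (191, np.int64(198)), (192, np.int64(169)), (193, np.int64(133)), (194, np.int64(109)), (195, np.int64(91)), (196, np.int64(78)), (197, np.int64(77))] [(126, np.int64(139)), (127, np.int64(138)), (128, np.int64(153)), (129, np.int64(172)), (130, np.int64(181)), (131, np.int64(189)), (132, np.int64(196)), (133, np.int64(197)), (134, np.int64(195))]
340 [(187, np.int64(209)), (188, np.int64(207)), (189, np.int64(209)), (190, np.int64(211)), (191, np.int64(199)), (192, np.int64(165)), (193, np.int64(129)), (194, np.int64(106)), (195, np.
[... 2540 characters left out ...]
 -98.3]
30 47 [ 0.571 -0.095  0.225] [  8.1  22.4   2.2  -2.5 -86.6 -98.1]
35 0 [ 0.509 -0.094  0.094] None
35 15 [ 0.517 -0.094  0.141] [  14.5   -0.   -45.7   11.9  -25.5 -114.9]
35 30 [ 0.538 -0.095  0.184] [  11.3    7.3  -23.6    1.3  -54.2 -102.5]
35 45 [ 0.568 -0.095  0.221] [  8.8  17.8  -4.2  -1.7 -77.9 -98.8]
35 47 [ 0.573 -0.095  0.225] [  8.6  19.4  -1.6  -1.9 -80.9 -98.6]
40 0 [ 0.51  -0.094  0.095] None
40 15 [ 0.519 -0.094  0.142] [  13.8   -2.1  -53.5   23.2  -15.4 -125.5]
40 30 [ 0.539 -0.095  0.185] [  12.1    4.5  -28.1    2.9  -47.6 -104.4]
40 45 [ 0.57  -0.095  0.221] [  9.3  14.8  -8.1  -0.9 -72.  -99.5]
40 47 [ 0.575 -0.095  0.225] [  9.   16.3  -5.5  -1.2 -75.1 -99.2]
```

```bash
python3 - <<'E'
import re
s=open('l.py').read(); i=s.index("def pose"); j=s.index("if __name__")
open('lp.py','w').write("from h import *\n"+s[i:j])
E
python3 - <<'E'
from lp import *
for phi in (5,10,15,20,25):
    r=[]
    for th in (0,5,10,15,30,45,48):
        pp,O=pose(th,phi,.692,-1,-.0982); q=robot.ik(pp,O); r.append(None if q is None else np.round(q).astype(int).tolist())
    print(phi,r)
    z=O[:,2]; pre=[pose(0,phi,.692,-1,-.0982)[0]-k*pose(0,phi,.692,-1,-.0982)[1][:,2] for k in (.05,.1)]
    print([robot.ik(p,pose(0,phi,.692,-1,-.0982)[1]) is not None for p in pre])
E
```

```text
5 [[12, 10, -35, 2, -40, -105], [11, 12, -29, 0, -49, -102], [10, 14, -23, -1, -58, -101], [10, 16, -18, -2, -66, -100], [8, 25, -1, -4, -89, -98], [7, 36, 17, -5, -110, -98], [6, 38, 20, -5, -115, -98]]
[True, True]
10 [[13, 8, -40, 5, -33, -108], [12, 9, -33, 2, -43, -104], [11, 11, -27, 0, -52, -102], [10, 13, -21, -1, -60, -101], [8, 22, -4, -3, -83, -98], [7, 33, 14, -5, -105, -98], [7, 36, 17, -5, -110, -98]]
[True, True]
15 [[14, 5, -46, 9, -25, -113], [13, 6, -38, 4, -36, -107], [12, 8, -32, 2, -45, -104], [11, 10, -26, 0, -54, -102], [9, 19, -8, -3, -78, -99], [7, 30, 10, -4, -100, -98], [7, 33, 14, -4, -104, -98]]
[True, True]
20 [[14, 3, -54, 20, -15, -124], [14, 4, -44, 8, -28, -112], [13, 6, -36, 4, -38, -107], [12, 8, -30, 2, -48, -104], [9, 16, -11, -2, -72, -100], [7, 27, 7, -4, -95, -98], [7, 29, 11, -4, -99, -98]]
[True, True]
25 [None, [14, 2, -51, 16, -19, -120], [14, 3, -42, 7, -31, -111], [13, 5, -35, 4, -41, -106], [10, 13, -15, -1, -67, -100], [8, 24, 4, -3, -89, -98], [7, 26, 7, -3, -94, -98]]
[True, True]
```

```bash
cat > g.py <<'E'
from lp import *
A=(15,.692,-1,-.0982)
pp,O=pose(0,*A)
robot.move_gripper(.55)
robot.goto(pp-.10*O[:,2],O); print(robot.read_position(),robot.read_t())
robot.servo_line(pp,speed=.1); print(pp,robot.read_position(),robot.read_force())
robot.move_gripper(0.0); robot.dwell(.2)
print("w",robot.read_grip_width()*88,robot.read_force(),robot.read_ft_torque(),robot.read_t())
for n in("top","scene"):
    p,d=robot.grab_frame(n); cv2.imwrite(f"pics/{n}5.png",p[:,:,::-1])
E
python3 g.py
```

```text
[ 0.47815267 -0.09442656  0.18836228] 32.55
[ 0.50394621 -0.09491751  0.09164741] [ 0.50421778 -0.09485647  0.09213994] [ 1.47314402 -0.85312671  0.57217567]
w 17.8246453273696 [  6.72530301 -19.48361355  -2.5301149 ] [-6.70034676 -1.16208823 -1.43537937] 34.5083
```

View pics/scene5.png

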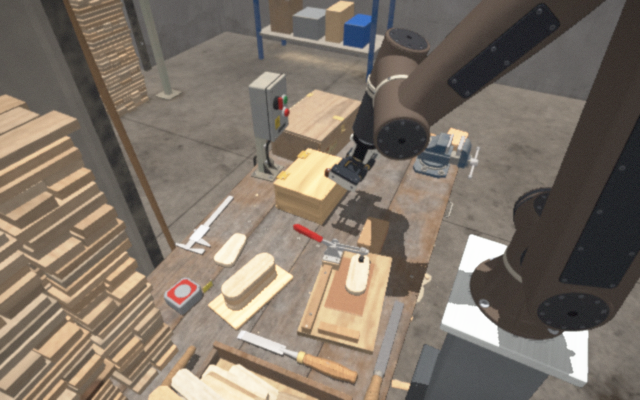

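Gripped at 17.8 mm (pull 18 mm); a −19 N side force means the pull is slightly further −y. Comply first, then raise in small arcs with side-force correction.

```bash
cat > r.py <<'E'
from lp import *
import json
A=[15,.692,-1,-.0982]
def go(th,sp):
    pp,O=pose(th,*A); robot.servo_line(pp,ori=O,speed=sp)
def relax():
    for _ in range(5):
        f=robot.read_force()[1]
        if abs(f)<5: break
        A[3]+=np.clip(f*4e-5,-.0008,.0008); go(th,.01)
th=0; relax(); print(A,robot.read_force().round(1))
for th in range(5,46,5):
    go(th,.05); F=robot.read_force(); print(th,F.round(1),robot.read_ft_torque().round(2),round(robot.read_grip_width()*88,1),round(robot.read_t(),2))
    if abs(F[1])>5: relax()
    if np.linalg.norm(F)>45 or robot.read_t()>60: break
json.dump([th,A],open("A.json","w"))
print(robot.read_position(),pose(th,*A)[0])
for n in("top","scene"):
    p,d=robot.grab_frame(n); cv2.imwrite(f"pics/{n}6.png",p[:,:,::-1]); np.savez(n+"6.npz",p=p,d=d)
print(robot.read_t())
E
python3 r.py
```

```text
[15, 0.692, -1, np.float64(-0.10001564244822249)] [-1.6 -4.6  4.1]
5 [ 0.4 -4.6 -0.8] [-1.64  0.43  0.16] 17.9 36.08
10 [-0.9 -4.3 -0.1] [-1.63  0.34  0.21] 17.7 36.56
15 [-2.1 -3.4  0.3] [-1.47  0.32  0.38] 18.2 37.03
20 [-3.3 -3.7  1.4] [-1.23  0.4   0.45] 18.5 37.51
25 [-3.5 -2.8  2.7] [-1.08  0.57  0.54] 17.9 37.98
30 [-5.4 -2.3  2.4] [-0.8   0.67  0.52] 17.9 38.46
35 [-5.9 -0.7  4.7] [-0.5   0.74  0.47] 18.3 38.93
40 [-5.  -0.3  5.6] [-0.32  0.76  0.38] 17.8 39.41
45 [-4.4  0.2  5.3] [-0.23  0.77  0.32] 18.0 39.88
[ 0.56249331 -0.09736728  0.2231615 ] [ 0.5630186  -0.09776426  0.22298769]
39.9833
```

View pics/scene6.png

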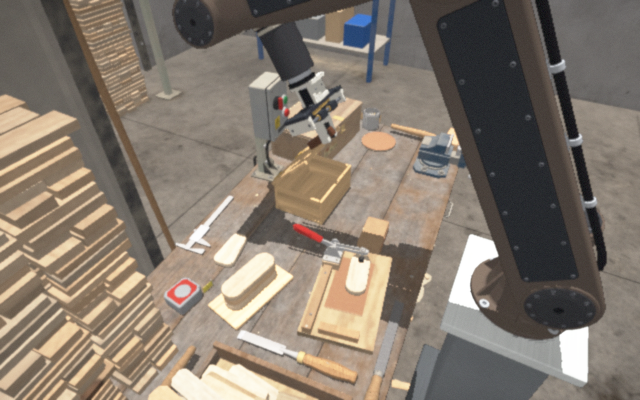

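View pics/top6.png

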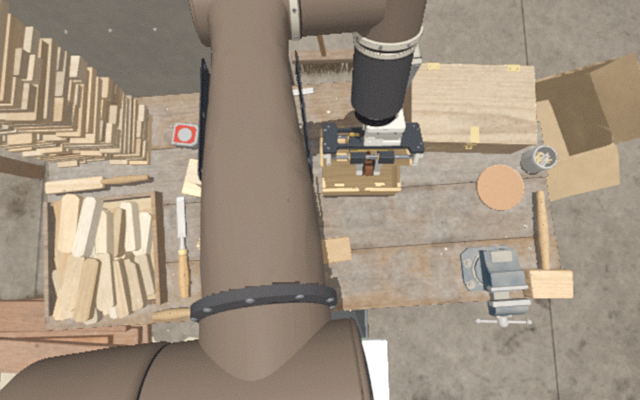

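```bash
python3 - <<'E'
from h import *
z=np.load("scene6.npz");p,d=z["p"],z["d"]
cv2.imwrite("pics/c6.png",cv2.resize(p[70:230,240:400,::-1],(600,600),interpolation=2))
W=cloud("scene",d)
# lid side/underside points: around case y range, above .1 ; profile
k=(W[...,1]<.02)&(W[...,1]>-.21)&(W[...,0]>.52)&(W[...,0]<.72)&(W[...,2]>.1)&(W[...,2]<.3)
v,u=np.nonzero(k); print(len(u),u.min(),u.max(),v.min(),v.max())
H=cv2.cvtColor(p,cv2.COLOR_RGB2HSV)
for vv in range(110,185,6): print(vv,[(int(uu),*(W[vv,uu]*1000).astype(int).tolist(),*H[vv,uu].tolist()) for uu in range(285,360,12) if k[vv,uu]])
E
```

```text
1344 272 344 97 183
110 []
116 []
122 [(321, 582, -80, 279, 22, 18, 160)]
128 [(297, 612, -8, 291, 21, 20, 162), (309, 580, -11, 298, 19, 18, 157), (321, 575, -67, 270, 22, 18, 160), (333, 558, -104, 255, 12, 58, 136)]
134 [(297, 614, -10, 272, 20, 29, 156), (321, 576, -70, 250, 22, 18, 160), (333, 552, -92, 245, 10, 104, 93)]
140 [(309, 629, -100, 200, 11, 47, 130), (321, 578, -74, 229, 14, 21, 134)]
146 [(309, 624, -91, 187, 13, 102, 107), (321, 584, -85, 203, 17, 95, 151)]
152 [(309, 617, -76, 178, 17, 98, 159)]
158 [(297, 677, -111, 117, 16, 101, 144), (309, 587, -22, 201, 16, 96, 159)]
164 [(297, 622, -18, 172, 16, 99, 193)]
170 [(285, 677, -41, 118, 17, 102, 193), (297, 607, 7, 174, 18, 98, 151)]
176 [(285, 649, 4, 138, 16, 95, 147)]
182 []
```

View pics/c6.png

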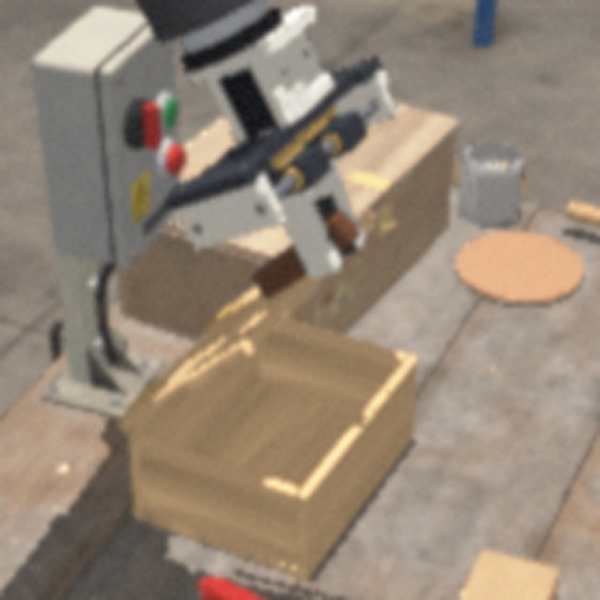

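```bash
cat > ang.py <<'E'
from h import *
import sys
from scipy.optimize import least_squares
p,d=[np.load(sys.argv[1])[k] for k in "pd"]; W=cloud("scene",d); H=cv2.cvtColor(p,cv2.COLOR_RGB2HSV)
k=(W[...,1]<-.005)&(W[...,1]>-.19)&(W[...,0]>.54)&(W[...,0]<.69)&(W[...,2]>.1)&(W[...,2]<.26)&(H[...,1]>85)&(H[...,0]>14)&(H[...,2]>140)
q=W[k]; print(len(q))
f=lambda a:-(q[:,0]-.692)*np.sin(a[0])-(q[:,2]-.086)*np.cos(a[0])  # signed
g=lambda a:((q[:,0]-.692)*np.sin(a[0])+(q[:,2]-.086)*np.cos(a[0]))-a[1]
r=least_squares(g,[.78,.01],loss="soft_l1",f_scale=.002); print(np.degrees(r.x[0]),r.x[1],np.median(abs(r.fun)))
r=least_squares(lambda a:g([a[0],.012]),[.78],loss="soft_l1",f_scale=.002); print("fixed offset 12mm:",np.degrees(r.x[0]))
E
python3 ang.py scene6.npz
```

```text
337
43.203300932802335 0.014456415517237567 0.0012428490527756717
fixed offset 12mm: 44.51320936855483
```

```bash
python3 - <<'E'
from h import *
R=robot.read_tcp_rot(); p=robot.read_position(); z=R[:,2]; print("tilt",np.degrees(np.arctan2(z[0],-z[2])),robot.read_force().round(1))
g=p-.019*z; v=g-np.array([.692,-.1,.086]); r=np.hypot(v[0],v[2]); print(r,np.hypot(.193,.024),"lid by pos",np.degrees(np.arctan2(v[2],-v[0])-np.arctan2(.024,.193)))
for n in ("scene",):
    pc,d=robot.grab_frame(n); np.savez("scene7.npz",p=pc,d=d)
E
python3 ang.py scene7.npz
```

```text
tilt -30.00071633160966 [-4.7  0.1  3.8]
0.19491088213284044 0.19448650338776724 lid by pos 44.89984955077624
336
43.15870832768914 0.014514289338599108 0.0012827651571676478
fixed offset 12mm: 44.4980118619629
```

```bash
python3 - <<'E'
from h import *
print(hm("scene","scene0.npz",.021,.045,.030),hm("scene","scene7.npz",.0575,.09,.066))
a=np.load("scene0.npz")["p"];b=np.load("scene7.npz")["p"]
for nm,(u,v,s) in dict(cork=(374,234,18),wedge=(231,249,18),tape=(184,294,20)).items():
    A=[cv2.cvtColor(x[v-s-8:v+s+8,u-s-8:u+s+8],cv2.COLOR_RGB2GRAY) for x in (a,b)]
    r=cv2.matchTemplate(A[1],A[0][8:-8,8:-8],cv2.TM_CCOEFF_NORMED); print(nm,cv2.minMaxLoc(r)[1::2])
print(robot.read_grip_width()*88,robot.read_t()); robot.job_done()
E
```

```text
(array([0.5822, 0.2914]), np.float64(80.05), array([15.6 , 41.16]), 1133) (array([0.583, 0.291]), np.float64(80.02), array([15.64, 40.83]), 1161)
cork (0.5109890699386597, (11, 0))
wedge (0.9200580716133118, (7, 9))
tape (0.9977312088012695, (8, 8))
17.912563999665675 40.0333
the job is handed in; nothing more can be done
```

```bash
python3 - <<'E'
from h import *
for f in("scene0.npz","scene7.npz"):
    z=np.load(f);W=cloud("scene",z["d"]);k=(abs(W[...,0]-.385)<.06)&(abs(W[...,1]+.015)<.08)&(W[...,2]>.02)&(W[...,2]<.045);print(f,k.sum(),W[k].mean(0).round(4))
E
```

```text
the job is handed in; nothing more can be done
```

```bash
python3 - <<'E'
import numpy as np
V=np.array([[-.8897,-.4566,.0037,.4841],[-.3059,.5899,-.7473,.2186],[.339,-.666,-.6645,.9591]])
f=200/np.tan(np.radians(53.68446/2));v,u=np.mgrid[:400,:640]
for n in("scene0.npz","scene7.npz"):
    d=np.load(n)["d"];c=np.stack([(u-319.5)/f*d,(v-205.42)/f*d,d],-1);W=(c-V[:,3])@V[:,:3]
    k=(abs(W[...,0]-.385)<.06)&(abs(W[...,1]+.015)<.08)&(W[...,2]>.02)&(W[...,2]<.045);print(n,k.sum(),W[k].mean(0).round(4))
E
```

```text
scene0.npz 704 [ 0.3844 -0.0079  0.0278]
scene7.npz 709 [ 0.3844 -0.0074  0.0278]
```

Both brush backs are stacked on the base, and the job is handed in at 40 s with the gripper holding the lid at about 45°. I pushed `blank_b` about 36 mm towards the robot before picking it up, because the large box left no room for the gripper's body.

| Check | Result |
|---|---|
| Pile against the base | `blank_a` about 2 mm off, `blank_b` about 1 mm off, both within 0.6° in the two views; the top blank was still lined up just before hand-in |
| Lid angle | 44.9° from the arm's position; depth fits gave 43.2° (offset free) and 44.5° (12 mm panel thickness fixed), so they disagree by 1 to 2° |
| Grip on the pull | 17.9 mm against the 18 mm bar, with about 6 N on the wrist |
| Tape and wedge | unmoved, by image match |
| Cork | image match failed (score 0.51, probably the arm's shadow); a depth check after hand-in put it within 0.5 mm of where it started |

When the gripper first closed on the pull there was a 19 N side force. I eased it below 5 N before lifting.

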